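# Clear the gesso jar and fetch the sanding block

## Robot

A 6-joint arm with a two-finger parallel gripper is mounted at the origin on the work surface. World frame = base frame: x ahead of the robot, y to its left, z up, the work surface at z = 0. Lengths are in m, angles in rad, forces in N, time in s.
With the tool pointing down it reaches from about 0.425 to 1.125 m from the base axis. Payload 14.9 kg.
Tool frame: the origin (TCP) lies on the mounting face of the last link; the fingertips stand 191 mm ahead of it and the grasp point (between the pads) lies 172 mm ahead of it (bot.grip_depth is the distance from the TCP to the grasp point, in m); z points along the fingers, y is the line along which they close (so a half turn about z gives the same grasp; the last joint's range is limited). The gripper opens to 91 mm and grips with 3 to 60 N. Pads are 32 mm wide; open, the fingers measure 118 mm over their backs; the gripper's body (76 mm by 178 mm) begins 60 mm behind the grasp point.
Start: joints at [1.172, 0.379, 1.734, -0, 1.028, -0.033], TCP at [0.25, 0.654, 0.405] pointing down, gripper open.
Joint ranges: [-2.77, 2.77], [-0.74, 2.19], [0, 2.66], [-1.06, 4.2], [0.31, 2.87], [-3.08, 3.08]. Speed limits (rad/s): [1.89, 1.89, 2.39, 3.14, 3.14, 3.14].

## Interface

Orientations are given as a unit quaternion [x, y, z, w].
In Python, from rig import bot gives the robot as it stands.
- The arm moves only by the tool move_arm, never from a script. Its argument "commands" is a list of rows, each a list of 5 numbers: the shift along the tool's x, y, z in units of 0.6 m (1.0 is 0.6 m), then the turn about the tool's z in units of 120 degrees (1.0 is 120 degrees), then the opening, from 0 (shut) to 1 (fully open). In form: [[x, y, z, twist, gripper], ...]. A call has 1 to 20 rows; each row shifts and turns the commanded pose from where the row before left it, along the tool's axes as they then stand; what a row does not reach is not made up. A row lasts 1/12 s, in which the tool goes at most 41.7 mm and 7.16 degrees, less where a joint would pass 70% of its speed; a pose out of reach is approached as far as the arm can. A call with a number of a shift or a turn outside -1 to 1 is refused whole. A call with a gripper value outside its range is refused whole. The fingers move at their own pace and stop on an object; the grip force is fixed at half the most. Time passes only in rows, so rows that do not move let the fingers close. It gives the time, the measured TCP pose, the force, the opening and the grip force at its end, in the units of the state.
- bot.get_state(): the state, without advancing time (a new reading comes with each control period).
- bot.grab_frame(name): name is "scene" or "top" or "wrist"; returns a dict with "frame" (400x640x3 uint8, red, green, blue), "z_map" (400x640 float32, m along the optical axis (not along the pixel's ray), 0 where there is no reading), "K" (3x3 intrinsics, pixels), "dist_coeffs" ([k1, k2, p1, p2, k3] as OpenCV has them; the pictures are not rectified), "T" (4x4, takes a point from camera to world coordinates). Camera axes: x right, y down, z forward; pixel columns grow to the right and rows downward; lengths in m; the calibration is good to about 2 mm. A picture is of the moment at which its call begins.
- bot.job_done(): hands the job in; it is judged then, once.
The state is a dict: "clock": time; "joint_pos": joint angles; "qvel": joint speeds; "tau": joint torques, N m; "tcp_pos": TCP position; "orientation": TCP orientation; "ft_force": force on the tool from outside, world axes, zero at the start; "ft_torque": the same for the moment, N m; "gripper_width": opening from 0.0 (shut) to 1.0 (fully open); "finger_force": force on a finger pad.
Only numpy, scipy, OpenCV 4.12 (cv2) and the standard library are available. Lean on these libraries where they do the work, as an engineer would, in place of code of your own. Each camera call takes 0.05 s, during which the arm holds its last target. There are 200 camera calls.

## Task

A jar of gesso stands in the way of the low drawer: first clear it away by standing it upright in the middle of the free round cork mat on the jar tray, without disturbing the two jars already there. Then pull the drawer wide open and leave it open, take out the cork sanding block and lay it flat near the middle of the white panel. Set both down rather than dropping them and never tip the jar over.

Things in the scene. Friction and masses are not known exactly. Their poses are not given: they have to be found in the camera images.
- jar: The jar to clear away: white plastic screw-top jar with a grey cap, 54 mm diameter, 90 mm tall (cap 48 mm diameter from 74 mm up), 0.25 kg or so, standing on the table in front of the drawer. Origin: centre of its underside, z up.
- mat_round: Free round cork mat, 76 mm diameter, 4 mm thick, fixed on the floor of the jar tray at one of its three places. Origin: centre of its underside (3 mm above the table); its top is 4 mm higher.
- jar_tray: Low aluminium tray for jars, fixed, 280 mm (its x) by 110 mm (its y), floor 3 mm thick, rim 12 mm high. Its three places lie in a row along its x axis, at x = -85, 0 and +85 mm. It stands to the left or to the right of the robot's middle. Origin: centre of its underside.
- jar_b: A jar like the one to clear, standing in the jar tray; leave alone. Origin: centre of its underside.
- jar_c: Another such jar in the jar tray; leave alone. Origin: centre of its underside.
- unit: Low wooden drawer unit on the table, fixed, 240 mm deep (its x), 250 mm wide (its y), 85 mm high, with one drawer in its front (its -x face, towards the robot; the front face is 120 mm from the origin). A steel bowl, 150 mm across and 60 mm high, stands on its top, its rim 75 mm or more behind the front face. Origin: centre of its underside.
- unit_drawer0_handle (a point): Middle of the drawer's steel bar handle: a bar of 11 mm diameter, 120 mm long along the unit's y axis, 47 mm above the table, 35 mm in front of the drawer front, held by two thin stems 51 mm either side of this point.
- unit_drawer0 (a joint): How far the drawer is out, in m: 0 closed, 0.165 fully open. It slides along the unit's -x axis.
- block: Cork sanding block, 45 mm (its x) by 85 mm (its y) by 30 mm high (z), about 80 g, lying flat in the drawer and out of sight until it is opened; it moves with the drawer. Inside, the drawer is 195 mm front to back and 208 mm wide, its floor is 22 mm and its walls' top 63 mm above the table; a roll of tape (76 mm diameter, 25 mm high) lies beside the block. Origin: centre of its underside.
- panel: White primed painting panel lying on the table, fixed, 300 mm (its x) by 190 mm (its y), 20 mm thick, to the other side from the jar tray. Origin: centre of its underside; its top is 20 mm higher.
Mind the look-alikes: they are no part of the job. Leave any blue look-alike of the jar alone. Of the things that look like the mat_round, take the one that is farthest to the robot's right at the start.

How it is judged:
On the way, in this order (a step that is already met when the one before it is completed fails the run):
1. the gesso jar stands upright and released on the free cork mat (horizontal distance between jar and mat_round below 0.015 m and z of jar in the frame of mat_round between 0.001 and 0.008 m and angle between jar's own z axis and vertical below 0.1 rad and linear speed of jar below 0.02 m/s and contact force between the fingers and jar below 0.1 N), for 0.2 s.
2. the drawer is pulled wide open (at least 120 mm) (value of joint unit_drawer0 above 0.12 m), for 0.2 s.
At the end, for the whole second after the job is handed in: The jar stands upright on the round cork mat, its axis within 15 mm of the mat's centre; the sanding block lies flat on the white panel, its centre within 110 mm (panel x) and 55 mm (panel y) of the panel's centre; both released and at rest; the drawer is still open by at least 100 mm (all of step 1 and x of block in the frame of panel between -0.11 and 0.11 m and y of block in the frame of panel between -0.055 and 0.055 m and z of block in the frame of panel between 0.016 and 0.026 m and angle between block's own z axis and vertical below 0.1 rad and linear speed of block below 0.02 m/s and contact force between the fingers and block below 0.1 N and value of joint unit_drawer0 above 0.1 m); the robot touches nothing.
It fails at once if the gesso jar is tipped by more than 0.5 rad (angle between jar's own z axis and vertical above 0.5 rad).
It fails at once if one of the two jars in the tray is moved more than 25 mm or tipped ((distance of jar_b from where it was at the start of the episode above 0.025 m or angle between jar_b's own z axis and vertical above 0.5 rad) or (distance of jar_c from where it was at the start of the episode above 0.025 m or angle between jar_c's own z axis and vertical above 0.5 rad)).
It fails at once if the jar is dropped (falls free faster than 0.6 m/s) (linear speed of jar above 0.6 m/s and contact force between anything else and jar below 0.05 N).
It fails at once if the block is dropped (falls free faster than 0.6 m/s) (linear speed of block above 0.6 m/s and contact force between anything else and block below 0.05 N).
It also fails if it takes over 69 s, if anything falls off the work surface, if the arm or the gripper's body presses on something with over 40 N, if the wrist force passes 120 N, or if a joint passes its speed limit or range.

## Working session

There is one attempt and no reset: what is moved stays moved. The work goes in short steps, Python scripts to look and compute and a tool call to move; the robot and the scene stay as the last step left them, time stands still between calls to the robot, and variables do not carry over. Pictures are saved under pics/ and viewed, at most 10 in all, crops included, and the job is handed in when it is done.

Besides the shell and the picture viewer there is one more tool, called after "Request:" by a JSON object that holds its "name" and its "arguments". move_arm: Moves the arm, as the interface text tells. Its arguments: {"type":"object","properties":{"commands":{"type":"array","items":{"type":"array","items":{"type":"number","minimum":-1,"maximum":1}}}},"required":["commands"]}

```bash
mkdir -p pics
cat > h.py <<'E'
import numpy as np, cv2, pickle
from rig import bot
def snap(cam,tag):
    f=bot.grab_frame(cam); pickle.dump(f,open(f'pics/{tag}.pkl','wb'))
    cv2.imwrite(f'pics/{tag}.png',f['frame'][:,:,::-1]); return f
def load(tag): return pickle.load(open(f'pics/{tag}.pkl','rb'))
def ray(f,u,v):
    p=cv2.undistortPoints(np.array([[[u,v]]],float),np.array(f['K']),np.array(f['dist_coeffs']))[0,0]
    return np.array([p[0],p[1],1.])
def at(f,u,v,z=None):
    T=np.array(f['T']); r=ray(f,u,v)
    if z is None: s=f['z_map'][int(v),int(u)]
    else: s=(z-T[2,3])/(T[:3,:3]@r)[2]
    return T[:3,:3]@(r*s)+T[:3,3]
def cloud(f):
    H,W=f['z_map'].shape; uv=np.stack(np.meshgrid(np.arange(W),np.arange(H)),-1).reshape(-1,1,2).astype(float)
    p=cv2.undistortPoints(uv,np.array(f['K']),np.array(f['dist_coeffs'])).reshape(H,W,2)
    z=f['z_map']; P=np.dstack([p[...,0]*z,p[...,1]*z,z]); T=np.array(f['T'])
    P=P@T[:3,:3].T+T[:3,3]; P[z==0]=np.nan; return P
E
python3 - <<'E'
from h import *
for c in ('top','scene'): f=snap(c,c+'0'); print(c,np.round(f['T'],3).tolist())
print(bot.get_state())
E
```

```text
top [[-0.02, -0.998, 0.061, 0.529], [-1.0, 0.02, -0.005, 0.056], [0.004, -0.061, -0.998, 1.246], [0.0, 0.0, 0.0, 1.0]]
scene [[-0.022, 0.861, -0.508, 1.148], [1.0, 0.014, -0.02, 0.055], [-0.01, -0.508, -0.861, 1.002], [0.0, 0.0, 0.0, 1.0]]
{'clock': 0.1, 'joint_pos': array([ 1.17168708e+00,  3.79333352e-01,  1.73471482e+00,  6.58395699e-06,
        1.02848624e+00, -3.33391588e-02]), 'qvel': array([-8.97752877e-05, -2.42133603e-03, -1.89640570e-03, -1.75225395e-03,
       -1.03318398e-03,  7.46821678e-04]), 'tau': array([-7.61660922e-04, -7.65031600e+01, -4.35289121e+01,  6.51699328e-02,
        3.99437395e-02, -4.45766005e-06]), 'tcp_pos': array([0.25033387, 0.65352913, 0.40417343]), 'orientation': array([ 1.81868908e-01,  9.83322673e-01, -4.59307349e-04, -1.03776641e-04]), 'ft_force': array([-0.21530215, -0.31907519, -0.2540246 ]), 'ft_torque': array([0.02046442, 0.01113288, 0.00793209]), 'finger_force': 0.0, 'gripper_width': 1.0017636101413385}
```

View pics/top0.png

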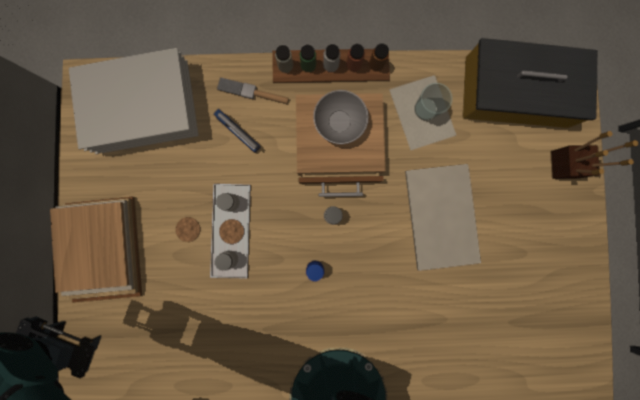

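View pics/scene0.png

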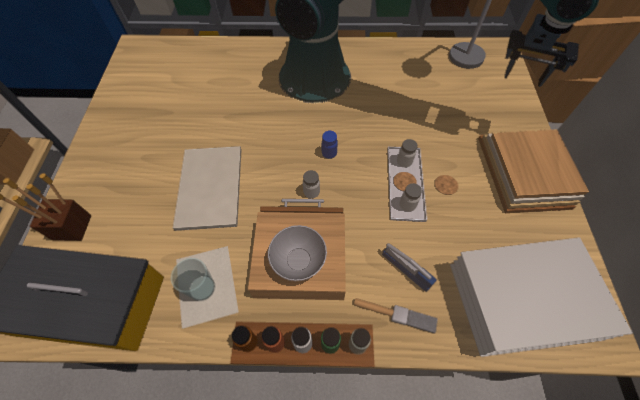

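The top view shows the jar at (335,215) before the handle at (342,192). The tray (231,231) is on the left, with its free mat in the middle and the decoy mat at (188,229). The panel is at (443,217) and the blue jar at (316,271). The scene view agrees.

Run:
```python
from h import *
f=load('top0'); P=cloud(f); im=f['frame']
big=cv2.resize(im[150:290,200:400],(800,560),interpolation=cv2.INTER_CUBIC); big=cv2.convertScaleAbs(big,alpha=1.5)
cv2.imwrite('pics/crop1.png',big[:,:,::-1])
def reg(n,u0,u1,v0,v1,zl,zh):
    Q=P[v0:v1,u0:u1].reshape(-1,3); Q=Q[(Q[:,2]>zl)&(Q[:,2]<zh)]
    print(n,len(Q),'mean',Q.mean(0).round(4),'mid',((Q.max(0)+Q.min(0))/2).round(4),'ext',np.ptp(Q,axis=0).round(3))
    r=cv2.minAreaRect(Q[:,:2].astype(np.float32)); print('   ',np.round(r[0],4),np.round(r[1],3),round(r[2],2))
reg('jar',320,350,203,228,.08,.1)
reg('blue',300,332,258,284,.08,.1)
reg('jarB',214,244,190,215,.08,.1)
reg('jarC',214,244,245,275,.08,.1)
reg('panel',400,485,160,275,.014,.03)
reg('unit',290,395,95,190,.078,.095)
reg('handle',318,366,180,202,.03,.06)
reg('tray',205,256,178,282,.007,.016)
g=load('scene0');G=cloud(g)
# cork segmentation
hsv=cv2.cvtColor(im,cv2.COLOR_RGB2HSV)
for v in (231,205): print(hsv[v,231],im[v,231])
```

```text
jar 229 mean [0.5391 0.0048 0.0901] mid [0.5391 0.0037 0.09  ] ext [0.045 0.045 0.013]
    [0.5391 0.0037] [0.045 0.045] 88.56
blue 242 mean [0.3806 0.0604 0.0896] mid [0.3802 0.0601 0.0881] ext [0.047 0.045 0.015]
    [0.3803 0.0601] [0.045 0.047] 88.84
jarB 243 mean [0.5839 0.3096 0.0922] mid [0.5842 0.3108 0.0896] ext [0.045 0.047 0.018]
    [0.5844 0.3108] [0.047 0.045] 88.31
jarC 244 mean [0.415  0.3158 0.0928] mid [0.4145 0.3168 0.0891] ext [0.045 0.048 0.018]
    [0.4145 0.3167] [0.048 0.045] 88.55
panel 6291 mean [ 0.5283 -0.3239  0.0202] mid [ 0.528  -0.326   0.0214] ext [0.314 0.217 0.015]
    [ 0.5281 -0.325 ] [0.302 0.193] 5.13
unit 5021 mean [ 0.7546 -0.0164  0.0857] mid [ 0.7608 -0.0194  0.0865] ext [0.25  0.251 0.017]
    [ 0.7609 -0.0197] [0.253 0.246] 89.08
handle 268 mean [ 0.61   -0.0195  0.0501] mid [ 0.6149 -0.0242  0.0451] ext [0.041 0.137 0.029]
    [ 0.6148 -0.0242] [0.137 0.041] 89.94
tray 661 mean [0.5004 0.3106 0.0099] mid [0.4989 0.3121 0.0114] ext [0.282 0.152 0.009]
    [0.5002 0.3159] [0.145 0.282] 86.34
[ 14 131 125] [125  90  61]
[18 36 84] [84 79 72]
```

View pics/crop1.png

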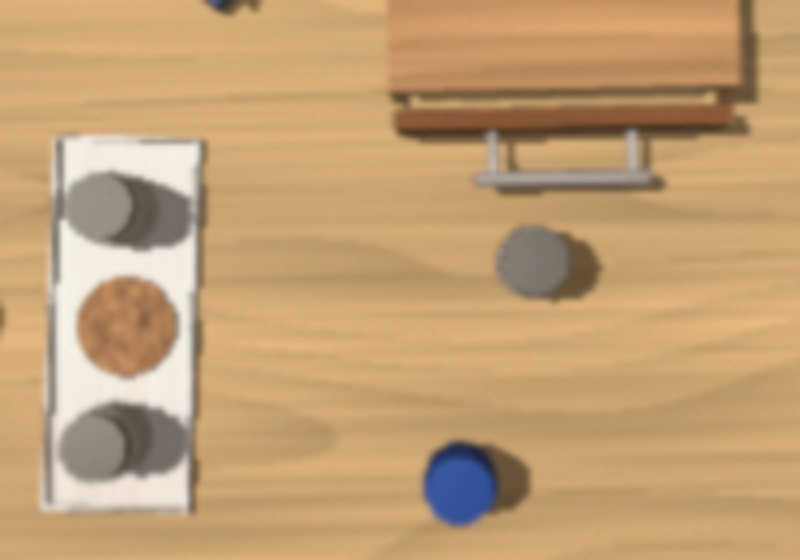

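```bash
cat >> h.py <<'E'
from scipy.spatial.transform import Rotation as Rn
def go(x,y,z,ydeg=None):
    """grasp-point target, tool-y heading (deg, world). prints twist units, then shift in units after twist"""
    s=bot.get_state(); R=Rn.from_quat(s['orientation']).as_matrix(); p=s['tcp_pos']
    h=np.degrees(np.arctan2(R[1,1],R[0,1])); tw=0
    if ydeg is not None: tw=-((ydeg-h+90)%180-90)
    R2=R@Rn.from_euler('z',tw,degrees=True).as_matrix()
    d=R2.T@(np.array([x,y,z])-R[:,2]*.172-p)
    print('t',round(s['clock'],2),'grasp',(p+R[:,2]*.172).round(4),'head',h.round(2),'j6',s['joint_pos'][5].round(2),'| twist',round(tw/120,4),'shift',(d/.6).round(4),'tilt',R[2].round(4))
E
python3 - <<'E'
from h import *
f=load('top0'); P=cloud(f)
for n,u,v,z in [('mat',231.4,231.2,.007),('bar',340.9,194.6,.0525),('barL',318.8,194.6,.0525),('barR',363,194.6,.0525),('frontL',299,178,.066),('frontR',384,177.5,.066)]:
    print(n,at(f,u,v,z).round(4))
for n,u0,u1,v0,v1 in [('jar',320,350,203,228),('B',214,244,190,215),('C',214,244,245,275)]:
    Q=P[v0:v1,u0:u1].reshape(-1,3); Q=Q[Q[:,2]>.0885]; print(n,Q.mean(0).round(4),np.ptp(Q,axis=0).round(3))
Q=P[190:199,318:366].reshape(-1,3); Q=Q[(Q[:,2]>.045)&(Q[:,2]<.06)]; print('bar',Q.mean(0).round(4),np.ptp(Q,axis=0).round(3), np.polyfit(Q[:,1],Q[:,0],1))
Q=P[172:186,290:395].reshape(-1,3); Q=Q[(Q[:,2]>.055)&(Q[:,2]<.075)]; print('front',Q.mean(0).round(4),Q.min(0),Q.max(0))
go(.539,.004,.2,90)
E
```

```text
mat [0.4973 0.3086 0.007 ]
bar [ 0.598  -0.0193  0.0525]
barL [0.5993 0.0448 0.0525]
barR [ 0.5967 -0.0835  0.0525]
frontL [0.6474 0.1008 0.066 ]
frontR [ 0.644  -0.1438  0.066 ]
jar [0.5397 0.0056 0.0911] [0.045 0.042 0.008]
B [0.584  0.3104 0.0928] [0.045 0.046 0.012]
C [0.4148 0.3163 0.0931] [0.045 0.048 0.01 ]
bar [ 0.6005 -0.0181  0.0512] [0.018 0.128 0.012] [-0.00158355  0.60042779]
front [ 0.645  -0.0162  0.0689] [ 0.63442579 -0.14257776  0.05536267] [0.66203129 0.10324268 0.07498366]
t 0.1 grasp [0.2503 0.6534 0.2322] head 69.04 j6 -0.03 | twist -0.1746 shift [-0.4812 -1.0823  0.0544] tilt [ 0.e+00 -9.e-04 -1.e+00]
```

Request:
{"name": "move_arm", "arguments": {"commands": [[0,0,0,-0.0582,1],[0,0,0,-0.0582,1],[0,0,0,-0.0582,1],[-0.028,-0.062,0,0,1],[-0.028,-0.062,0,0,1],[-0.028,-0.062,0,0,1],[-0.028,-0.062,0,0,1],[-0.028,-0.062,0,0,1],[-0.028,-0.062,0,0,1],[-0.028,-0.062,0,0,1],[-0.028,-0.062,0,0,1],[-0.028,-0.062,0,0,1],[-0.028,-0.062,0,0,1],[-0.028,-0.062,0,0,1],[-0.028,-0.062,0,0,1],[-0.028,-0.062,0,0,1],[-0.028,-0.062,0,0,1],[-0.028,-0.062,0,0,1],[-0.028,-0.062,0,0,1],[0,0,0,0,1]]}}

```text
clock: 1.77
tcp_pos: [0.521, 0.0537, 0.4049]
orientation: [0.002, 1.0, -0.0, 0.0]
ft_force: [-0.3, 1.4, 0.8]
gripper_width: 1.001
finger_force: 0.0
```

Run:
```python
from h import *
go(.5395,.0045,.05,90)
f=snap('wrist','w1'); P=cloud(f)
# jar cap
m=(P[...,2]>.085)&(P[...,2]<.1)&(np.abs(P[...,0]-.54)<.05)&(np.abs(P[...,1])<.06); Q=P[m]; print(Q.mean(0),((Q.max(0)+Q.min(0))/2),np.ptp(Q,axis=0)) if len(Q) else print('none')
im=load('top0')['frame']; hsv=cv2.cvtColor(im,cv2.COLOR_RGB2HSV)[205:258,212:250]
m=(hsv[...,1]>90).astype(np.uint8); n,l,s,c=cv2.connectedComponentsWithStats(m); k=1+s[1:,4].argmax(); print(s[k],c[k]+[212,205], at(load('top0'),*(c[k]+[212,205]),.007))
```

```text
t 1.77 grasp [0.5212 0.0536 0.2329] head 89.78 j6 -1.51 | twist -0.0019 shift [-0.0302 -0.0816  0.3049] tilt [-1.e-03 -7.e-04 -1.e+00]
[0.5374151  0.00508091 0.08917125] [0.53818872 0.004535   0.08823054] [0.04753128 0.04751328 0.00637687]
[  8  15  24  24 444] [231.23423423 231.09684685] [0.49758268 0.30905964 0.007     ]
```

View pics/w1.png

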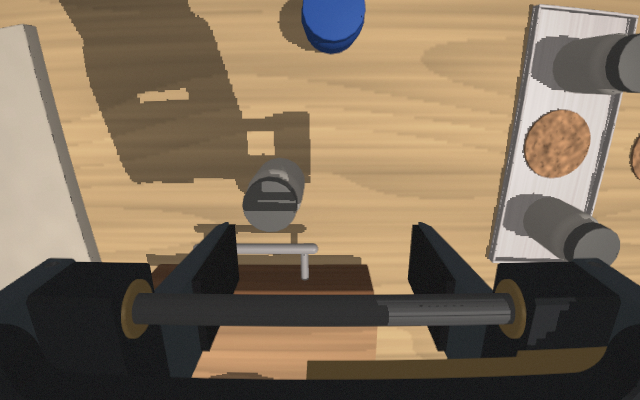

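The wrist view shows the jar cap at (271,205) under the gripper, the bar behind it at (280,247), and the tray mat at (557,143). The depth readings agree on the jar at (0.538, 0.0045).

Request:
{"name": "move_arm", "arguments": {"commands": [[-0.014,-0.041,0,0,1],[-0.014,-0.041,0,0,1],[0,0,0,0,1],[0,0,0.05,0,1],[0,0,0.05,0,1],[0,0,0.05,0,1],[0,0,0.05,0,1],[0,0,0.05,0,1],[0,0,0.035,0,1],[0,0,0.02,0,1],[0,0,0,0,1],[0,0,0,0,0],[0,0,0,0,0],[0,0,0,0,0],[0,0,0,0,0],[0,0,0,0,0],[0,0,0,0,0]]}}

```text
clock: 3.23
tcp_pos: [0.5361, 0.0092, 0.2224]
orientation: [0.0, 1.0, -0.0, 0.001]
ft_force: [1.0, -2.7, 1.8]
gripper_width: 0.591
finger_force: 0.9
```

Run:
```python
from h import *
f=load('w1'); print(at(f,557,143,.007),at(f,557,143))
P=cloud(f); hsv=cv2.cvtColor(f['frame'],cv2.COLOR_RGB2HSV)[100:185,515:605]
m=(hsv[...,1]>90).astype(np.uint8); n,l,s,c=cv2.connectedComponentsWithStats(m); k=1+s[1:,4].argmax(); print(s[k],np.array(at(f,*(c[k]+[515,100]),.007)))
go(.5,.31,.2,90)
```

```text
[0.49523101 0.30643497 0.007     ] [0.4952827  0.30665819 0.00666811]
[   9   10   66   68 3444] [0.49566812 0.30623167 0.007     ]
t 3.23 grasp [0.5363 0.0092 0.0504] head 90.0 j6 -1.6 | twist -0.0 shift [ 0.0602  0.5013 -0.2495] tilt [-1.1e-03 -1.0e-04 -1.0e+00]
```

Request:
{"name": "move_arm", "arguments": {"commands": [[0,0,0,0,0],[0,0,0,0,0],[0,0,0,0,0],[0,0,0,0,0]]}}

```text
clock: 3.57
tcp_pos: [0.5362, 0.0092, 0.2224]
orientation: [0.0, 1.0, -0.0, 0.0]
ft_force: [-3.2, -0.6, 9.1]
gripper_width: 0.584
finger_force: 30.0
```

Request:
{"name": "move_arm", "arguments": {"commands": [[0,0,-0.015,0,0],[0,0,-0.03,0,0],[0,0,-0.045,0,0],[0,0,-0.045,0,0],[0,0,-0.035,0,0],[0,0,-0.02,0,0],[0.004,0.02,0,0,0],[0.004,0.035,0,0,0],[0.007,0.05,0,0,0],[0.007,0.05,0,0,0],[0.007,0.05,0,0,0],[0.007,0.05,0,0,0],[0.007,0.05,0,0,0],[0.007,0.05,0,0,0],[0.007,0.05,0,0,0],[0.005,0.045,0,0,0],[0.004,0.03,0,0,0],[0.002,0.018,0,0,0],[0,0,0,0,0],[0,0,0,0,0]]}}

```text
clock: 5.23
tcp_pos: [0.4947, 0.308, 0.3349]
orientation: [-0.0, 1.0, -0.0, -0.001]
ft_force: [0.1, -0.4, -2.9]
gripper_width: 0.585
finger_force: 30.0
```

Run:
```python
from h import *
print(bot.get_state()['gripper_width'],bot.get_state()['finger_force'])
f=snap('top','t2'); P=cloud(f)
m=(P[...,2]>.07)&(P[...,2]<.12)&(np.abs(P[...,1]-.31)<.06)&(P[...,0]<.65)&(P[...,0]>.35); print(m.sum())
f=snap('wrist','w2');go(.4955,.308,.0585,90)
```

```text
0.5847641790999005 29.999621878378093
250
t 5.33 grasp [0.4949 0.3072 0.1632] head 89.96 j6 -1.05 | twist -0.0003 shift [-0.0011  0.0015  0.1746] tilt [ 8.e-04 -6.e-04 -1.e+00]
```

View pics/w2.png

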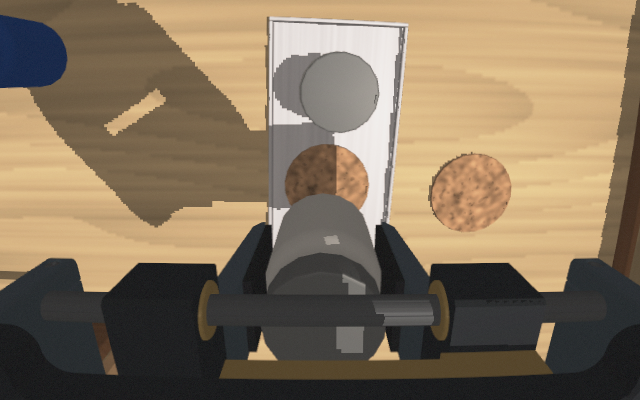

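The wrist view shows the jar held upright above the tray mat, with the mat's edges at columns 285 to 369 around row 185. Jar C is at (340,91) and clear of it.

Run:
```python
from h import *
f=load('w2')
print([at(f,u,185,.007).round(4) for u in (285,327,369)], at(f,327,143,.007))
```

```text
[array([0.4957, 0.2717, 0.007 ]), array([0.4957, 0.3092, 0.007 ]), array([0.4957, 0.3467, 0.007 ])] [0.45815554 0.309095   0.007     ]
```

Request:
{"name": "move_arm", "arguments": {"commands": [[-0.001,0.0015,0.015,0,0],[0,0,0.03,0,0],[0,0,0.04,0,0],[0,0,0.035,0,0],[0,0,0.02,0,0],[0,0,0.01,0,0],[0,0,0.005,0,0],[0,0,0,0,0],[0,0,0,0,0]]}}

```text
clock: 6.08
tcp_pos: [0.4961, 0.309, 0.2435]
orientation: [0.0, 1.0, 0.0, 0.0]
ft_force: [0.2, -0.3, -2.2]
gripper_width: 0.587
finger_force: 30.0
```

Run:
```python
from h import *
go(.496,.308,.0572,90); print(bot.get_state()['ft_force'])
```

```text
t 6.08 grasp [0.4963 0.3091 0.0715] head 89.98 j6 -1.05 | twist -0.0002 shift [ 0.0005 -0.0019  0.0238] tilt [-9.e-04  5.e-04 -1.e+00]
[ 0.20330774 -0.27654047 -2.21598232]
```

Request:
{"name": "move_arm", "arguments": {"commands": [[0,0,0.01,0,0],[0,0,0.007,0,0],[0,0,0.004,0,0],[0,0,0.002,0,0],[0,0,0,0,0],[0,0,0,0,0]]}}

```text
clock: 6.58
tcp_pos: [0.4958, 0.309, 0.2294]
orientation: [0.0, 1.0, -0.0, -0.0]
ft_force: [-3.7, -1.6, 7.8]
gripper_width: 0.584
finger_force: 30.0
```

Run:
```python
from h import *
go(.496,.308,.0572,90); print(bot.get_state()['ft_force'])
```

```text
t 6.58 grasp [0.4957 0.309  0.0574] head 90.0 j6 -1.05 | twist -0.0 shift [-0.0005 -0.0016  0.0003] tilt [ 3.e-04 -2.e-04 -1.e+00]
[-3.68001651 -1.61173117  7.7744555 ]
```

Request:
{"name": "move_arm", "arguments": {"commands": [[0,0,0,0,0.65],[0,0,0,0,0.75],[0,0,0,0,0.9],[0,0,0,0,1],[0,0,0,0,1],[0,0,-0.01,0,1],[0,0,-0.03,0,1],[0,0,-0.05,0,1],[0,0,-0.05,0,1],[0,0,-0.05,0,1],[0,0,-0.05,0,1],[0,0,-0.03,0,1],[0,0,0,0,1]]}}

```text
clock: 7.67
tcp_pos: [0.4965, 0.3094, 0.3956]
orientation: [0.0, 1.0, 0.002, 0.003]
ft_force: [1.3, 0.3, 0.8]
gripper_width: 0.997
finger_force: 0.0
```

Run:
```python
from h import *
f=snap('wrist','w3');P=cloud(f)
m=(P[...,2]>.088)&(P[...,2]<.105)&(np.abs(P[...,0]-.5)<.05)&(np.abs(P[...,1]-.309)<.05); Q=P[m]; print(len(Q),Q.mean(0),((Q.max(0)+Q.min(0))/2),np.ptp(Q,axis=0))
f=snap('scene','s3'); 
P=cloud(f); m=(P[...,2]>.09)&(P[...,2]<.105)&(np.abs(P[...,0]-.5)<.04)&(np.abs(P[...,1]-.309)<.05); Q=P[m]; print(len(Q),Q.mean(0),((Q.max(0)+Q.min(0))/2),np.ptp(Q,axis=0))
go(.6,-.019,.23,1)
```

```text
2641 [0.49625215 0.30772905 0.09602233] [0.49744334 0.30787454 0.09326068] [0.0477678  0.04745903 0.0103921 ]
174 [0.50028546 0.30616568 0.09662192] [0.49959378 0.30629952 0.09686209] [0.04858659 0.04639473 0.01166648]
t 7.77 grasp [0.4959 0.309  0.2196] head 89.99 j6 -1.05 | twist 0.7416 shift [-0.5497  0.164  -0.0175] tilt [-1.2e-03  7.0e-04 -1.0e+00]
```

The jar stands at (0.497, 0.308) with its top at 0.096, as it should be. The drawer handle is next.

Request:
{"name": "move_arm", "arguments": {"commands": [[-0.017,-0.055,0,0,1],[-0.017,-0.055,0,0,1],[-0.017,-0.055,0,0,1],[-0.017,-0.055,0,0,1],[-0.017,-0.055,0,0,1],[-0.017,-0.055,0,0,1],[-0.017,-0.055,0,0,1],[-0.017,-0.055,0,0,1],[-0.017,-0.055,0,0,1],[-0.017,-0.055,0,0,1],[0,0,0,0.058,1],[0,0,0,0.058,1],[0,0,0,0.058,1],[0,0,0,0.058,1],[0,0,0,0.058,1],[0,0,0,0.058,1],[0,0,0,0.058,1]]}}

```text
clock: 9.18
tcp_pos: [0.5973, -0.0211, 0.3892]
orientation: [0.415, 0.91, -0.0, -0.001]
ft_force: [0.4, -0.3, 0.5]
gripper_width: 1.002
finger_force: 0.0
```

Request:
{"name": "move_arm", "arguments": {"commands": [[0,0,0,0.058,1],[0,0,0,0.058,1],[0,0,0,0.058,1],[0,0,0,0.058,1],[0,0,0,0.058,1],[0,0,0,0.058,1],[0,0,0,0,0.33],[0,0,0,0,0.33],[0,0,0,0,0.33],[0,0,0,0,0.33]]}}

```text
clock: 10.02
tcp_pos: [0.5976, -0.021, 0.3905]
orientation: [0.709, 0.705, -0.0, -0.0]
ft_force: [-0.1, 0.7, -0.2]
gripper_width: 0.738
finger_force: 0.0
```

Run:
```python
from h import *
go(.599,-.019,.047,-1)
f=snap('wrist','w4');P=cloud(f)
m=(P[...,2]>.04)&(P[...,2]<.06)&(np.abs(P[...,0]-.6)<.02)&(np.abs(P[...,1]+.02)<.07); Q=P[m]; print(len(Q),Q.mean(0),((Q.max(0)+Q.min(0))/2),np.ptp(Q,axis=0),np.polyfit(Q[:,1],Q[:,0],1))
m=(P[...,2]>.03)&(P[...,2]<.079)&(P[...,0]>.615)&(np.abs(P[...,1]+.02)<.1); Q=P[m]; print(len(Q),Q.min(0),Q.max(0),np.histogram(Q[:,0],10))
```

```text
t 10.02 grasp [ 0.5975 -0.021   0.2185] head -0.31 j6 -0.07 | twist 0.0057 shift [0.0034 0.0026 0.2858] tilt [ 0.e+00 -7.e-04 -1.e+00]
1888 [ 0.6014837  -0.0151772   0.05044659] [ 0.60693161 -0.01848991  0.04969825] [0.02583177 0.12899193 0.00878053] [0.00618247 0.60157753]
6541 [ 0.61523415 -0.11997939  0.03001617] [0.66152685 0.07988012 0.07899184] (array([  94,   85,   85,  199, 2021, 1186, 1182,  762,  644,  283]), array([0.61523415, 0.61986342, 0.62449269, 0.62912196, 0.63375123,
       0.6383805 , 0.64300977, 0.64763904, 0.65226831, 0.65689758,
       0.66152685]))
```

View pics/w4.png

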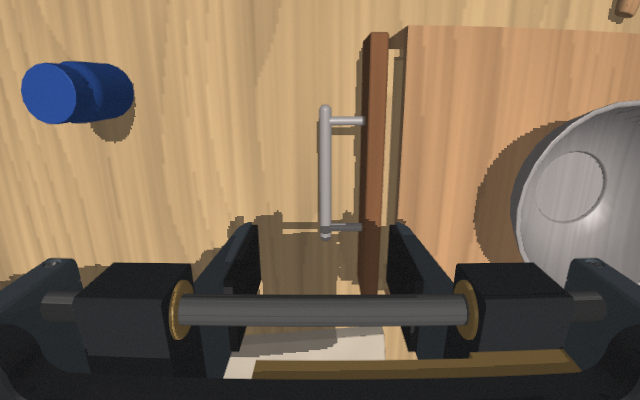

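The wrist view shows the bar running vertically at column 325, rows 105 to 237, with the drawer front at column 375. That puts the bar at x≈0.6005 and the front at 0.636, which matches the 35 mm spacing given.

Request:
{"name": "move_arm", "arguments": {"commands": [[0.003,0.005,0,0.005,0.33],[0,0,0.02,0,0.33],[0,0,0.04,0,0.33],[0,0,0.04,0,0.33],[0,0,0.04,0,0.33],[0,0,0.03,0,0.33],[0,0,0.01,0,0.33],[0,0,0,0,0.33],[0,0,0,0,0.33],[0,0,0,0,0.33]]}}

```text
clock: 10.9
tcp_pos: [0.6012, -0.0193, 0.284]
orientation: [0.714, 0.7, 0.001, 0.001]
ft_force: [0.1, -0.1, -0.1]
gripper_width: 0.328
finger_force: 0.0
```

Run:
```python
from h import *
go(.6005,-.019,.047,-1)
```

```text
t 10.9 grasp [ 0.6015 -0.0193  0.112 ] head -1.08 j6 -0.05 | twist -0.0006 shift [ 0.0005 -0.0018  0.1083] tilt [-1.0e-04  1.6e-03 -1.0e+00]
```

Request:
{"name": "move_arm", "arguments": {"commands": [[0,-0.001,0.02,0,0.33],[0,0,0.03,0,0.33],[0,0,0.03,0,0.33],[0,0,0.02,0,0.33],[0,0,0.008,0,0.33],[0,0,0,0,0.33],[0,0,0,0,0],[0,0,0,0,0],[0,0,0,0,0],[0,0,0,0,0],[0,0,0,0,0]]}}

```text
clock: 11.82
tcp_pos: [0.6004, -0.0192, 0.2189]
orientation: [0.714, 0.701, 0.0, 0.0]
ft_force: [-0.8, -0.0, 5.8]
gripper_width: 0.112
finger_force: 30.0
```

Gripped (opening about 10 to 11 mm, the bar's size), so pull.

Request:
{"name": "move_arm", "arguments": {"commands": [[0,-0.005,0,0,0],[0,-0.01,0,0,0],[0,-0.015,0,0,0],[0,-0.02,0,0,0],[0,-0.02,0,0,0],[0,-0.02,0,0,0],[0,-0.02,0,0,0],[0,-0.02,0,0,0],[0,-0.02,0,0,0],[0,-0.02,0,0,0],[0,-0.02,0,0,0],[0,-0.02,0,0,0],[0,-0.02,0,0,0],[0,-0.015,0,0,0],[0,-0.008,0,0,0],[0,0,0,0,0],[0,0,0,0,0]]}}

```text
clock: 13.23
tcp_pos: [0.4483, -0.0177, 0.2188]
orientation: [0.713, 0.701, -0.0, 0.002]
ft_force: [-2.1, -35.1, 8.3]
gripper_width: 0.113
finger_force: 30.0
```

Request:
{"name": "move_arm", "arguments": {"commands": [[0,0,0,0,0.35],[0,0,0,0,0.35],[0,0,0,0,0.35],[0,0,-0.02,0,0.35],[0,0,-0.04,0,0.35],[0,0,-0.05,0,0.35],[0,0,-0.05,0,0.35],[0,0,-0.06,0,0.35],[0,0,-0.06,0,0.35],[0,0,-0.02,0,0.35],[0,0,0,0,0.35]]}}

```text
clock: 14.15
tcp_pos: [0.4488, -0.0162, 0.4013]
orientation: [0.714, 0.7, 0.002, 0.002]
ft_force: [0.5, -0.4, 0.6]
gripper_width: 0.352
finger_force: 0.0
```

Run:
```python
from h import *
go(.52,-.02,.2,-1)
f=snap('top','t5'); f=snap('wrist','w5'); g=snap('scene','s5')
a=load('top0');
big=cv2.resize(load('s5')['frame'][150:290,220:380],(640,560),interpolation=cv2.INTER_CUBIC)
cv2.imwrite('pics/mix.png',cv2.convertScaleAbs(big,alpha=1.3)[:,:,::-1])
```

```text
t 14.15 grasp [ 0.4497 -0.0163  0.2293] head -1.08 j6 -0.07 | twist -0.0006 shift [-0.0041  0.1169  0.0495] tilt [-2.0e-04  5.5e-03 -1.0e+00]
```

View pics/mix.png

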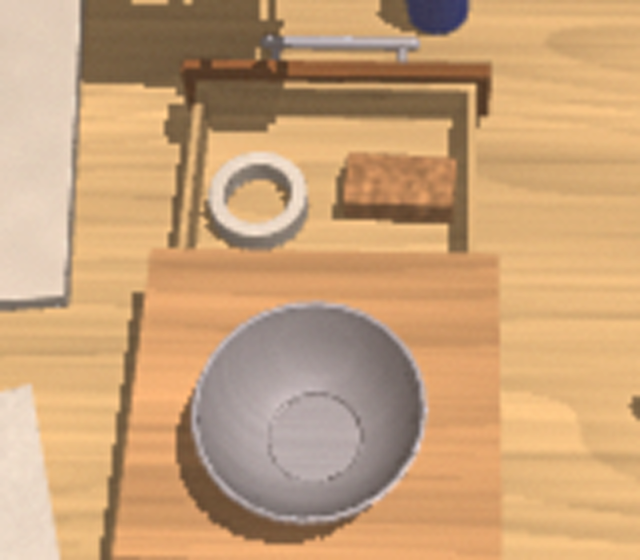

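View pics/w5.png

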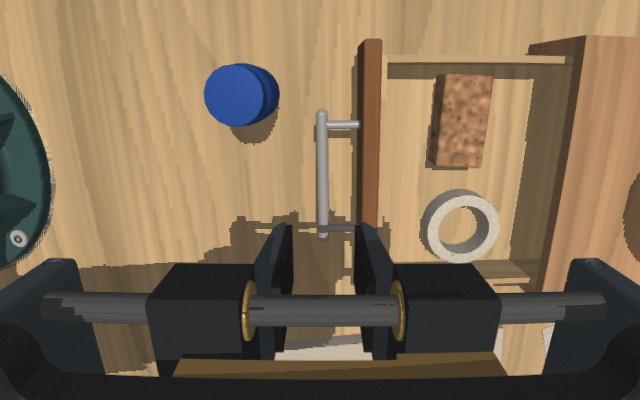

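The drawer is wide open. In the wrist view the cork block is at (462,120) and the tape roll at (460,228).

Run:
```python
from h import *
for t in ('w5','s5','top0'):
    f=load(t); P=cloud(f)
    if t!='top0':
        m=(P[...,2]>.046)&(P[...,2]<.058)&(P[...,0]>.50)&(P[...,0]<.63)&(P[...,1]>-.03)&(P[...,1]<.088)
        n,l,s,c=cv2.connectedComponentsWithStats(m.astype(np.uint8)); k=1+s[1:,4].argmax(); Q=P[l==k]
        r=cv2.minAreaRect(Q[:,:2].astype(np.float32)); print(t,len(Q),Q.mean(0).round(4),np.round(r[0],4),np.round(r[1],4),r[2],cv2.boxPoints(r).round(3).tolist())
    m=(P[...,2]>.058)&(P[...,2]<.068)&(P[...,0]>.45)&(P[...,0]<.63)&(np.abs(P[...,1])<.15); Q=P[m]
    if len(Q): print('walls',Q.min(0).round(3),Q.max(0).round(3))
f=load('s5');P=cloud(f)
m=(np.abs(P[...,2]-.096)<.008)&(np.abs(P[...,0]-.5)<.04)&(np.abs(P[...,1]-.309)<.05);print('jar',P[m].mean(0))
```

```text
w5 4465 [0.5779 0.0346 0.051 ] [0.5789 0.0328] [0.0849 0.0455] 87.4298095703125 [[0.5540000200271606, -0.008999999612569809], [0.6000000238418579, -0.010999999940395355], [0.6039999723434448, 0.07400000095367432], [0.5580000281333923, 0.07599999755620956]]
walls [ 0.483 -0.129  0.058] [0.63  0.102 0.068]
s5 368 [0.5822 0.0331 0.0518] [0.5806 0.0326] [0.0851 0.0463] 86.89188385009766 [[0.5550000071525574, -0.008999999612569809], [0.6010000109672546, -0.010999999940395355], [0.6060000061988831, 0.07400000095367432], [0.5600000023841858, 0.07599999755620956]]
walls [ 0.483 -0.138  0.058] [0.63  0.102 0.068]
walls [ 0.513 -0.021  0.058] [0.565 0.031 0.065]
jar [0.50077365 0.30579828 0.09644743]
```

Request:
{"name": "move_arm", "arguments": {"commands": [[0,0,0,0.0135,0.71],[0.023,0.053,0,0,0.71],[0.023,0.053,0,0,0.71],[0.023,0.053,0,0,0.71],[0.023,0.053,0,0,0.71],[0,0,0.04,0,0.71],[0,0,0.05,0,0.71],[0,0,0.05,0,0.71],[0,0,0.03,0,0.71],[0,0,0.01,0,0.71],[0,0,0,0,0.71],[0,0,0,0,0.71]]}}

```text
clock: 15.3
tcp_pos: [0.578, 0.0328, 0.2898]
orientation: [0.724, 0.69, -0.0, -0.0]
ft_force: [-0.3, 1.0, 0.5]
gripper_width: 0.71
finger_force: 0.0
```

Run:
```python
from h import *
go(.5795,.033,.045,-2.7); print(bot.get_state()['gripper_width'])
```

```text
t 15.3 grasp [0.5778 0.0328 0.1178] head -2.71 j6 0.06 | twist -0.0001 shift [0.0005 0.0029 0.1214] tilt [-1.0e-04 -1.1e-03 -1.0e+00]
0.7103512273687083
```

Request:
{"name": "move_arm", "arguments": {"commands": [[0,0.003,0.02,0,0.71],[0,0,0.035,0,0.71],[0,0,0.035,0,0.71],[0,0,0.02,0,0.71],[0,0,0.008,0,0.71],[0,0,0.003,0,0.71],[0,0,0,0,0.71],[0,0,0,0,0],[0,0,0,0,0],[0,0,0,0,0],[0,0,0,0,0],[0,0,0,0,0]]}}

```text
clock: 16.3
tcp_pos: [0.5801, 0.0327, 0.2182]
orientation: [0.724, 0.69, 0.0, 0.0]
ft_force: [-1.2, 0.1, 6.9]
gripper_width: 0.493
finger_force: 30.0
```

Run:
```python
from h import *
go(.528,-.325,.2,None); print(bot.get_state()['gripper_width'])
```

```text
t 16.3 grasp [0.5803 0.0327 0.0462] head -2.71 j6 0.06 | twist 0.0 shift [-0.5996 -0.0587 -0.2564] tilt [ 0.     0.001 -1.   ]
0.4925467988599898
```

Request:
{"name": "move_arm", "arguments": {"commands": [[0,0,-0.015,0,0],[0,0,-0.03,0,0],[0,0,-0.045,0,0],[0,0,-0.045,0,0],[0,0,-0.04,0,0],[0,0,-0.025,0,0],[-0.02,-0.002,0,0,0],[-0.04,-0.004,0,0,0],[-0.055,-0.005,0,0,0],[-0.055,-0.006,0,0,0],[-0.055,-0.006,0,0,0],[-0.055,-0.006,0,0,0],[-0.055,-0.006,0,0,0],[-0.055,-0.006,0,0,0],[-0.055,-0.006,0,0,0],[-0.055,-0.005,0,0,0],[-0.05,-0.004,0,0,0],[-0.03,-0.002,0,0,0],[-0.02,-0.001,0,0,0],[0,0,0,0,0]]}}

```text
clock: 17.97
tcp_pos: [0.5267, -0.3271, 0.337]
orientation: [0.724, 0.69, -0.0, -0.0]
ft_force: [0.2, 1.2, -1.4]
gripper_width: 0.492
finger_force: 30.0
```

Run:
```python
from h import *
go(.528,-.325,.0445,None); s=bot.get_state(); print(s['gripper_width'],s['finger_force'])
f=snap('scene','s6'); P=cloud(f)
Q=P[(P[...,0]>.4)&(P[...,0]<.66)&(P[...,1]<-.25)&(P[...,1]>-.4)&(P[...,2]<.035)&(P[...,2]>.005)]; print('panel z',np.median(Q[:,2]))
```

```text
t 17.97 grasp [ 0.5267 -0.3271  0.165 ] head -2.81 j6 -0.54 | twist 0.0 shift [0.0036 0.0022 0.2009] tilt [ 1.e-04 -5.e-04 -1.e+00]
0.4919903753134659 29.999460875988007
panel z 0.020446157090117434
```

Request:
{"name": "move_arm", "arguments": {"commands": [[0,0,0.02,0,0],[0,0,0.035,0,0],[0,0,0.045,0,0],[0,0,0.04,0,0],[0,0,0.025,0,0],[0,0,0.015,0,0],[0,0,0.008,0,0],[0,0,0.004,0,0],[0,0,0.003,0,0],[0,0,0.003,0,0],[0,0,0.002,0,0],[0,0,0,0,0],[0,0,0,0,0]]}}

```text
clock: 19.1
tcp_pos: [0.5276, -0.3254, 0.2179]
orientation: [0.724, 0.69, 0.0, 0.0]
ft_force: [0.5, -0.1, -0.5]
gripper_width: 0.489
finger_force: 30.0
```

Run:
```python
from h import *
go(.528,-.325,.0445,None)
```

```text
t 19.1 grasp [ 0.5276 -0.3254  0.0459] head -2.71 j6 -0.54 | twist 0.0 shift [0.0007 0.0006 0.0024] tilt [-3.e-04  5.e-04 -1.e+00]
```

Request:
{"name": "move_arm", "arguments": {"commands": [[0,0,0.0015,0,0],[0,0,0.0015,0,0],[0,0,0,0,0],[0,0,0,0,0]]}}

```text
clock: 19.43
tcp_pos: [0.5276, -0.3254, 0.2162]
orientation: [0.724, 0.69, 0.0, 0.0]
ft_force: [-2.2, 2.0, 6.3]
gripper_width: 0.491
finger_force: 30.0
```

In contact (7 N upward), so release and rise.

Request:
{"name": "move_arm", "arguments": {"commands": [[0,0,0,0,0.55],[0,0,0,0,0.65],[0,0,0,0,0.8],[0,0,0,0,0.8],[0,0,0,0,0.8],[0,0,-0.01,0,0.8],[0,0,-0.03,0,0.8],[0,0,-0.05,0,0.8],[0,0,-0.05,0,0.8],[0,0,-0.05,0,0.8],[0,0,-0.05,0,0.8],[0,0,-0.03,0,0.8],[0,0,0,0,0.8],[0,0,0,0,0.8]]}}

```text
clock: 20.6
tcp_pos: [0.5275, -0.3253, 0.3789]
orientation: [0.724, 0.69, 0.0, 0.001]
ft_force: [-0.1, 0.3, -0.5]
gripper_width: 0.796
finger_force: 0.0
```

Run:
```python
from h import *
s=bot.get_state();print(s['tcp_pos'],s['ft_force'],s['gripper_width'])
f=snap('scene','s7'); P=cloud(f); w=snap('wrist','w7'); W=cloud(w)
for n,A in (('s',P),('w',W)):
    Q=A[(np.abs(A[...,0]-.528)<.1)&(np.abs(A[...,1]+.325)<.1)&(A[...,2]>.042)&(A[...,2]<.06)]
    if len(Q): print(n,len(Q),Q.mean(0),cv2.minAreaRect(Q[:,:2].astype(np.float32)))
```

```text
[ 0.5275175  -0.32526065  0.37894344] [-0.08474401  0.32787084 -0.51229856] 0.7956865623725802
s 353 [ 0.5310394  -0.32317851  0.04982094] ((0.5293997526168823, -0.32387134432792664), (0.0856352299451828, 0.046467479318380356), 86.85761260986328)
w 4578 [ 0.5281614  -0.32296995  0.04920148] ((0.5280197858810425, -0.3250390589237213), (0.08451481908559799, 0.045027557760477066), 87.33291625976562)
```

View pics/s7.png

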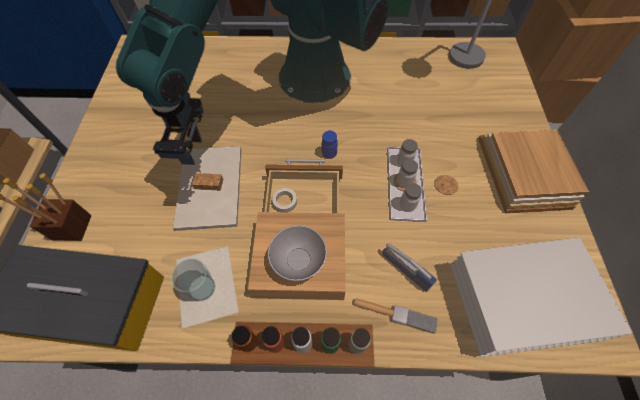

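The scene view shows the block flat on the panel at (208,181), the drawer open, and the jar standing between its neighbours at (407,172). The arm is clear of everything.

```bash
python3 -c "
from rig import bot
print(bot.job_done())"
```

```text
the job is handed in; nothing more can be done
None
```

I handed the job in at about 21 s of the 69 s allowed, and the judge returned no verdict; by my last measurements the gesso jar stands upright about 2 mm from the mat's centre, the drawer is open about 150 mm, and the block lies flat within about 2 mm of the panel's centre.

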